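# Hook out the drop-bottom basket and dump the lamp fittings

## Robot

A 6-joint arm with a two-finger parallel gripper is mounted at the origin on the work surface. World frame = base frame: x ahead of the robot, y to its left, z up, the work surface at z = 0. Lengths are in m, angles in rad, forces in N, time in s.
With the tool pointing down it reaches from about 0.325 to 0.775 m from the base axis. Payload 5.5 kg.
Tool frame: the origin (TCP) lies at the very end of the fingers, on their centre line; the grasp point (between the pads) lies 19 mm behind it (arm.grip_point_offset is the distance from the TCP to the grasp point, in m); z points along the fingers, y is the line along which they close (so a half turn about z gives the same grasp; the last joint's range is limited). The gripper opens to 85 mm and grips with 20 to 120 N. Pads are 22 mm wide; open, the fingers measure 114 mm over their backs; the gripper's body (76 mm by 85 mm) begins 54 mm behind the grasp point. The pads swing forward as they close: fully open they stand 13 mm farther back than shut.
Start: joints at [-1.268, 0.091, 1.231, -0, 1.82, -0.057], TCP at [0.211, -0.562, 0.231] pointing down, gripper open.
Joint ranges: [-2.87, 2.87], [-0.86, 2.18], [0.17, 2.46], [-1.51, 4.65], [0.06, 2.69], [-2.65, 2.65]. Speed limits (rad/s): [2.57, 2.57, 3.01, 3.14, 3.14, 3.14].

## Interface

Orientations are given as a unit quaternion [w, x, y, z].
In Python, from bench import readout, viewer, arm gives the robot as it stands.
- The arm moves only by the tool step_arm, never from a script. Its argument "increments" is a list of rows, each a list of 3 entries, a list of its own where there are three numbers: the shift along the tool's x, y, z in mm, then the turn about the tool's z in rad, then the opening in per cent of the stroke, from 0 (shut) to 100 (fully open). In form: [[[dx, dy, dz], spin, grip], ...]. A call has 1 to 10 rows; each row shifts and turns the commanded pose from where the row before left it, along the tool's axes as they then stand; what a row does not reach is not made up. A row lasts 1/10 s, in which the tool goes at most 50 mm and 8.59 degrees, less where a joint would pass 70% of its speed; a pose out of reach is approached as far as the arm can. A call is refused whole if a number of a shift passes 50 or a number of a turn 0.15, either way. A call with a gripper value outside its range is refused whole. The fingers move at their own pace and stop on an object; the grip force is fixed at half the most. Time passes only in rows, so rows that do not move let the fingers close. It gives the time, the measured TCP pose, the force, the opening and the grip force at its end, in the units of the state.
- readout.get_obs(): the state, without advancing time (a new reading comes with each control period).
- viewer.get_image(name): name is "scene" or "top" or "wrist"; returns a dict with "image" (420x560x3 uint8, red, green, blue), "z_map" (420x560 float32, m along the optical axis (not along the pixel's ray), 0 where there is no reading), "fx", "fy", "cx", "cy" (pixels), "D" ([k1, k2, p1, p2, k3] as OpenCV has them; the pictures are not rectified), "extrinsics" (4x4, takes a point from world to camera coordinates). Camera axes: x right, y up, looking along -z (the intrinsics and any distortion apply to the point x, -y, -z); pixel columns grow to the right and rows downward; lengths in m; the calibration is good to about 2 mm. A picture is of the moment at which its call begins.
- arm.close_job(): hands the job in; it is judged then, once.
The state is a dict: "time_s": time; "joint_pos": joint angles; "qd": joint speeds; "joint_efforts": joint torques, N m; "tool_pos": TCP position; "eef_rot": TCP orientation; "contact_force": force on the tool from outside, world axes, zero at the start; "moment": the same for the moment, N m; "opening": opening from 0.0 (shut) to 1.0 (fully open); "grasp_force": force on a finger pad.
Only numpy, scipy, OpenCV 4.12 (cv2) and the standard library are available. Lean on these libraries where they do the work, as an engineer would, in place of code of your own. Each camera call takes 0.05 s, during which the arm holds its last target. There are 200 camera calls.

## Task

Take the pull hook from its cradle, hook the ring of the drop-bottom basket parked under the low shelf and drag the basket along its rails right out to the stop, using the hook alone: keep the fingers off the basket until it is out. Then press the latch on its side so the floor swings open and all four brass fittings drop into the catch tray below, never fingering the fittings. Finish with the basket still out, its floor hanging open and the hook back in its cradle, and leave the other things on the bench where they are.

Things in the scene. Friction and masses are not known exactly. Their poses are not given: they have to be found in the camera images.
- hook: pull hook, loose, 140 g: wooden handle 130 x 22 x 26 mm (x, y, z), origin at its centre; a steel rod 8 mm thick runs on from its +x end, in line with it, to x = 180 mm and there turns straight down (-z). Balance point about 35 mm ahead of the origin. Starts level in the cradle, tip down; grasp it across the handle (along y), from above, 0 to 25 mm ahead of the origin
- hook_tip (a point): centre of the hook's rounded lower end: at (180, 0, -31) mm in the hook's frame; the steel ends 4 mm below it
- cradle: fixed wooden stand for the hook; origin at bench level, x along the hook. The cradled hook's origin is 75 mm above it, same axes. Slotted posts 12 mm thick: at x = -45 mm for the handle (slot floor 62 mm high, 32 mm wide), at x = 100 mm for the rod (slot floor 71 mm high, 18 mm wide); slots widen upwards, cheeks end 20 mm above their floor. Base 200 x 70 x 12 mm, x -70 to 130 mm
- rack: fixed low shelf; origin at bench level; the basket comes out to its -x. Board x 16 to 196, y +-140 mm, underside 213 mm high, stock on it beyond x = 75 mm up to 275 mm; posts at x = 30, 180, y = +-130 mm. Rails at y = +-66 mm (8 mm wide, tops 145 mm high) run from under the shelf out to x = -160 mm, on legs. Base board 12 mm thick, x -165 to 205, y +-130 mm
- basket: sheet-steel basket on the rails, 120 x 110 mm outside, walls 3 mm, up to 47 mm above the origin; axes like the rack's; origin at the centre of its floor (floor top 1.5 mm above it), 135 mm above the bench. Moves only along the rack's x, against about 2 N of friction; at joint slide = 0 it is at rack x = 70 mm, y = 0
- ring (a point): centre of the pull ring's opening: a level rectangular loop of 6 mm steel wire in front (-x) of the basket, 78.5 mm from the basket's origin and 26 mm above it (161 mm above the bench); the opening is about 34 mm along x by 28 mm along y; its front wire lies 18.5 mm to -x of this point
- slide (a joint): travel of the basket out of the shelf along the rack's -x, m: 0 fully in, starts at 0 to 0.010, 0.15 at the outer stop
- floor (a joint): angle of the basket's hinged floor, rad: 0 shut, about 1.0 hanging open. It hangs from the basket's -y side, its free edge dropping on the +y side
- latch (a joint): angle of the thumb latch, rad: 0 raised (locked), 0.6 fully down. Steel flap 32 mm wide, 56 mm long, sticking out and 17 degrees up from the basket's +y side, hinged there 70 mm from the basket's middle, 30 mm above its origin. Press it from above with 3 to 7 N right down: it is linked to the floor, which turns 1.67 times as far as the latch; both stay where left
- latch_pad (a point): middle of the top of the latch's rubber pad (32 x 14 mm), 47 mm from the hinge: about 113 mm to +y of the basket's origin and 49 mm above it when raised; it goes down about 27 mm when fully pressed
- tray: fixed plastic catch tray between the rails, 150 x 120 mm outside, 45 mm high, walls and floor about 4 to 5 mm; axes like the rack's; origin at the centre of its underside, at rack (-80, 0, 12) mm, straight under the basket when that is fully out
- fit1: brass cap 26 mm wide, 22 mm high; solid brass, loose; starts standing on the basket floor; origin at the centre of its underside
- fit3: brass cap 26 mm wide, 22 mm high; solid brass, loose; starts standing on the basket floor; origin at the centre of its underside
- fit2: brass finial 22 mm wide, 28 mm high; solid brass, loose; starts standing on the basket floor; origin at the centre of its underside
- fit4: brass finial 22 mm wide, 28 mm high; solid brass, loose; starts standing on the basket floor; origin at the centre of its underside
- spray: bystander: upright can 52 mm wide, 170 mm high, beside the rails' outer end on the rack's -y side; origin at the centre of its underside
- jar: bystander: glass jar 56 mm wide, 75 mm high, on the rack's -y side; origin at the centre of its underside
- tape: bystander: roll of tape lying flat, 80 mm wide, 24 mm high, on the cradle's -y side; origin at the centre of its underside
- stamp: bystander: wooden dowel on a round foot, 60 mm wide, 102 mm high, on the cradle's +y side; origin at the centre of its underside
- measure: bystander: tape measure 70 x 35 x 60 mm, far side of the bench; origin at the centre of its underside
- driver: bystander: screwdriver lying on the far side of the bench; origin on the underside of it
- spool: bystander: steel spool 64 mm wide, 56 mm high, near the robot; origin at the centre of its underside
Not all that is in view belongs to the job. Of the things shaped like the hook, the wooden one is meant.

How it is judged:
On the way, in this order (a step that is already met when the one before it is completed fails the run):
1. the hook's tip is down through the ring of the parked basket (x of hook_tip in the frame of ring between -0.022 and 0.022 m and y of hook_tip in the frame of ring between -0.018 and 0.018 m and z of hook_tip in the frame of ring between -0.03 and -0.003 m and value of joint slide below 0.04 m), for 0.1 s.
2. the basket is out at the stop, its floor still shut (value of joint slide above 0.138 m and value of joint floor below 0.1 rad), for 0.1 s.
3. the floor has swung open with the basket out (value of joint floor above 0.8 rad and value of joint slide above 0.13 m), for 0.1 s.
At the end, for the whole second after the job is handed in: The basket is out (at least 130 of 150 mm), its floor hangs open (over 0.7 rad), all four fittings lie still inside the catch tray (lower than 50 mm above its underside), and the hook rests still in the cradle's slots, seated (within 8 mm in height, 12 mm sideways, 35 mm lengthwise), tip downwards (value of joint slide above 0.13 m and value of joint floor above 0.7 rad and x of fit1 in the frame of tray between -0.075 and 0.075 m and y of fit1 in the frame of tray between -0.06 and 0.06 m and z of fit1 in the frame of tray between 0 and 0.05 m and linear speed of each of fit1, fit2, fit3, fit4 below 0.03 m/s and x of fit2 in the frame of tray between -0.075 and 0.075 m and y of fit2 in the frame of tray between -0.06 and 0.06 m and z of fit2 in the frame of tray between 0 and 0.05 m and x of fit3 in the frame of tray between -0.075 and 0.075 m and y of fit3 in the frame of tray between -0.06 and 0.06 m and z of fit3 in the frame of tray between 0 and 0.05 m and x of fit4 in the frame of tray between -0.075 and 0.075 m and y of fit4 in the frame of tray between -0.06 and 0.06 m and z of fit4 in the frame of tray between 0 and 0.05 m and x of hook in the frame of cradle between -0.035 and 0.035 m and y of hook in the frame of cradle between -0.012 and 0.012 m and z of hook in the frame of cradle between 0.067 and 0.083 m and angle between the z axis of hook and the z axis of cradle, either way round below 0.2 rad and angle between the x axis of hook and the x axis of cradle, either way round below 0.15 rad and linear speed of hook below 0.02 m/s); the robot touches nothing.
It fails at once if the fingers touch the basket before it is out (it is to be dragged with the hook) (contact force between the fingers and basket above 1 N and value of joint slide below 0.125 m).
It fails at once if the fingers touch a fitting (contact force between the fingers and fit1 above 1 N or contact force between the fingers and fit2 above 1 N or contact force between the fingers and fit3 above 1 N or contact force between the fingers and fit4 above 1 N).
It fails at once if a bystander is pushed more than 30 mm (distance of any of spray, jar, tape, measure, stamp, driver, spool from where it was at the start of the episode above 0.03 m).
It also fails if it takes over 66 s, if anything falls off the work surface, if the arm or the gripper's body presses on something with over 40 N, if the wrist force passes 120 N, or if a joint passes its speed limit or range.

## Working session

There is one attempt and no reset: what is moved stays moved. The work goes in short steps, Python scripts to look and compute and a tool call to move; the robot and the scene stay as the last step left them, time stands still between calls to the robot, and variables do not carry over. Pictures are saved under pics/ and viewed, at most 10 in all, crops included, and the job is handed in when it is done.

Besides the shell and the picture viewer there is one more tool, called after "Emit:" by a JSON object that holds its "op" and its "data". step_arm: Moves the arm, as the interface text tells. Its arguments: {"type":"object","properties":{"increments":{"type":"array","items":{"type":"array"}}},"required":["increments"]}

```bash
mkdir -p pics; cat > h.py <<'E'
import numpy as np, cv2
from bench import readout, viewer, arm
def snap(name,fn):
    d=viewer.get_image(name); cv2.imwrite('pics/'+fn+'.png',d['image'][:,:,::-1])
    np.savez('pics/'+fn+'.npz',**{k:np.asarray(v) for k,v in d.items()}); return d
def ray(d,u,v):
    K=np.array([[d['fx'],0,d['cx']],[0,d['fy'],d['cy']],[0,0,1]],float)
    p=cv2.undistortPoints(np.array([[[u,v]]],float),K,np.array(d['D'],float))[0,0]
    E=np.array(d['extrinsics']);R=E[:3,:3];t=E[:3,3]
    return -R.T@t, R.T@np.array([p[0],-p[1],-1.])
def atz(d,u,v,z):
    o,r=ray(d,u,v); return o+r*(z-o[2])/r[2]
def dep(d,u,v):
    o,r=ray(d,u,v); return o+r*d['z_map'][int(v),int(u)]
def load(fn): return dict(np.load('pics/'+fn+'.npz'))
def crop(fn,x0,y0,x1,y1,s,out):
    cv2.imwrite('pics/'+out+'.png',cv2.resize(cv2.imread('pics/'+fn+'.png')[y0:y1,x0:x1],None,fx=s,fy=s,interpolation=cv2.INTER_CUBIC))
E
python3 - <<'E'
from h import *
a=snap('top','t0');b=snap('scene','s0')
o=readout.get_obs();print(o['tool_pos'],o['eef_rot'],o['contact_force'],o['time_s'])
print(cv2.imwrite('pics/t0.png',a['image'][:,:,::-1]))
E
```

```text
[ 0.21117598 -0.56131546  0.23021006] [-9.25723919e-04  9.83861903e-01  1.78927033e-01 -1.24871519e-04] [ 0.45940568  0.3798045  -0.57041992] 0.1
True
```

View pics/t0.png

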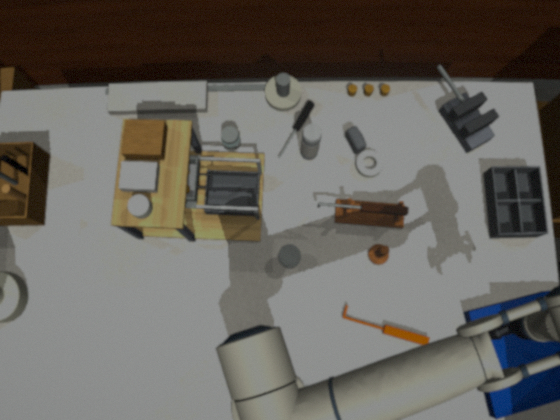

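View pics/s0.png

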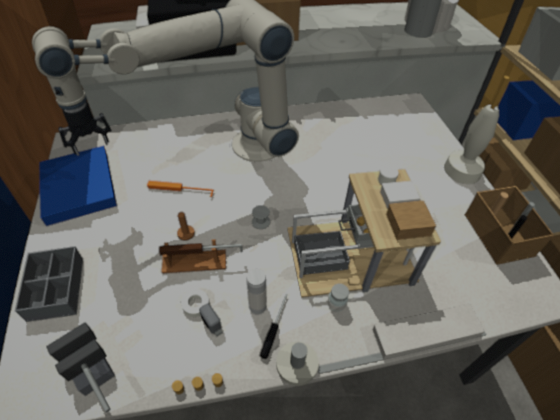

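The top view shows two hook shapes: one in the cradle at (365,209) with a wooden handle, and an orange one lying on the bench at (390,330). The cradled wooden one fits the description. The rack is at (195,180), with rails running to the right, and the tray at (232,190). I'll confirm this in a crop.

```bash
python3 - <<'E'
from h import *
crop('t0',300,170,430,245,6,'c1'); crop('t0',110,110,275,245,4.5,'c2')
E
```

```text
(no output)
```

View pics/c1.png

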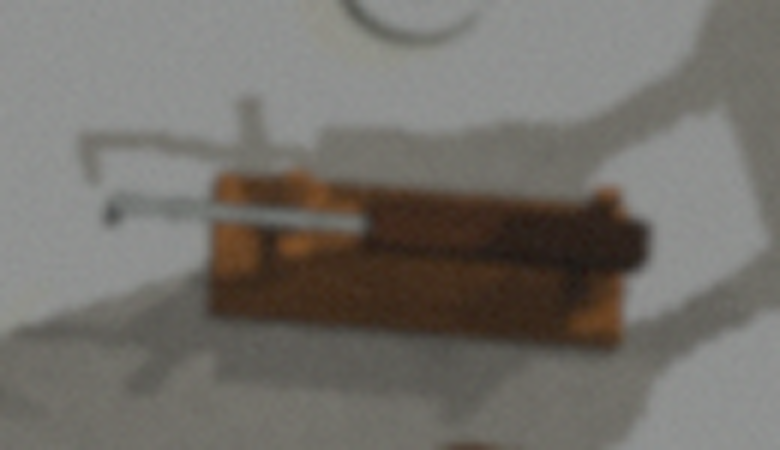

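View pics/c2.png

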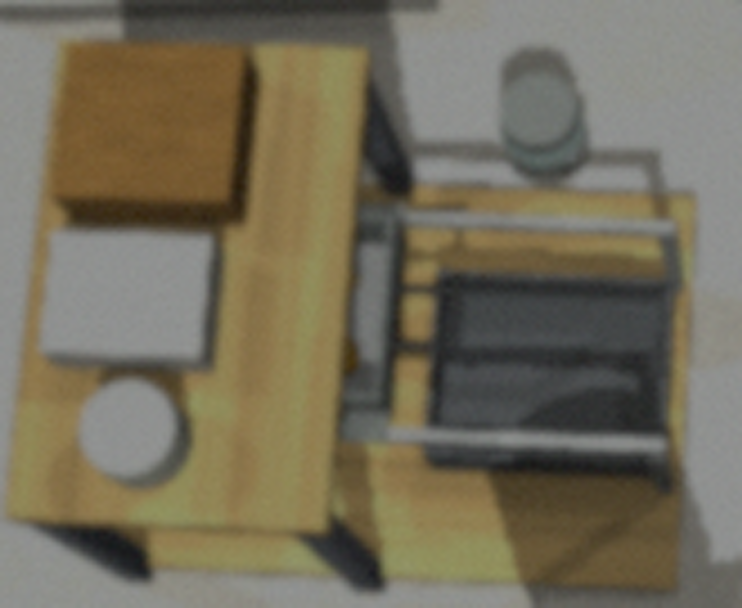

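c1 confirms it: brown wooden handle with its end at (408,211), steel rod junction at (361.3,207.5) and the bend at (318.7,205). In c2 the rail ends are at about (260,160.7) and (257.8,208.2). The basket's front wall is at x≈198, and the ring's side wires are at y≈174.5 and 187.

```bash
python3 - <<'E'
from h import *
np.set_printoptions(precision=4,suppress=True)
d=load('t0')
c1=lambda u,v:((u+.5)/6+300-.5,(v+.5)/6+170-.5)
c2=lambda u,v:((u+.5)/4.5+110-.5,(v+.5)/4.5+110-.5)
for n,p,z in [('tip',c1(112,208),.079),('junc',c1(368,225),.075),('end',c1(648,245),.082),('rodmid',c1(250,213),.079)]:
    print(n,atz(d,*p,z),'depth',dep(d,*p))
for n,p,z in [('base FL',c1(215,180),.012),('base BL',c1(212,315),.012),('base BR',c1(618,345),.012)]:
    print(n,atz(d,*p,z))
for n,p,z in [('rail-y end',c2(675,228),.145),('rail+y end',c2(667,442),.145),('rail-y in',c2(405,216),.145),('rail+y in',c2(395,433),.145),('ring a',c2(418,290),.164),('ring b',c2(415,347),.164),('wallfront',c2(400,300),.182),('base corner-y',c2(693,195),.012),('base +y',c2(680,588),.012),('shelf-y',c2(367,48),.228),('shelf+y',c2(328,528),.228)]:
    print(n,atz(d,*p,z),'depth',dep(d,*p))
E
```

```text
tip [ 0.5409 -0.1396  0.079 ] depth [ 0.5426 -0.1402  0.0717]
junc [ 0.5319 -0.2574  0.075 ] depth [ 0.5305 -0.2563  0.0817]
end [ 0.519  -0.3852  0.082 ] depth [ 0.5191 -0.3853  0.0816]
rodmid [ 0.5376 -0.2028  0.079 ] depth [ 0.5373 -0.2026  0.0803]
base FL [ 0.5689 -0.1949  0.012 ]
base BL [ 0.503  -0.1909  0.012 ]
base BR [ 0.485  -0.3854  0.012 ]
rail-y end [0.6485 0.0178 0.145 ] depth [0.65   0.0179 0.1402]
rail+y end [0.5191 0.0234 0.145 ] depth [0.5183 0.0233 0.1488]
rail-y in [0.659  0.1781 0.145 ] depth [0.6576 0.1775 0.1492]
rail+y in [0.5271 0.1816 0.145 ] depth [0.5274 0.1818 0.1437]
ring a [0.6077 0.1667 0.164 ] depth [0.6082 0.167  0.1622]
ring b [0.5735 0.1679 0.164 ] depth [0.5727 0.1674 0.1669]
wallfront [0.5967 0.1742 0.182 ] depth [0.6034 0.178  0.1583]
base corner-y [0.713  0.0106 0.012 ] depth [ 0.7182  0.011  -0.0037]
base +y [0.4541 0.0213 0.012 ] depth [0.455  0.0215 0.0063]
shelf-y [0.7325 0.1889 0.228 ] depth [0.8234 0.2283 0.0039]
shelf+y [0.4563 0.204  0.228 ] depth [0.4567 0.2044 0.2259]
```

Emit:
{"op": "step_arm", "data": {"increments": [[[0,0,0],-0.149,100],[[0,0,0],-0.149,100],[[0,0,0],-0.149,100],[[0,0,0],-0.149,100],[[0,0,0],-0.149,100],[[0,0,0],-0.149,100],[[0,0,0],-0.149,100],[[0,0,0],-0.076,100],[[0,0,0],0,100]]}}

```text
time_s: 1.0
tool_pos: [0.2112, -0.5614, 0.2306]
eef_rot: [-0.0, 0.739, 0.674, 0.0]
contact_force: [-0.4, 0.2, -0.5]
opening: 1.002
grasp_force: 0.0
```

```bash
cat >> h.py <<'E'
def go(p,yaw=None):
    "remaining shift in tool axes (mm), spin (rad) to world point p, yaw of tool x"
    o=readout.get_obs();from scipy.spatial.transform import Rotation as R
    q=o['eef_rot'];m=R.from_quat([q[1],q[2],q[3],q[0]]).as_matrix()
    y=np.arctan2(m[1,0],m[0,0])
    print('t',round(o['time_s'],2),'tcp',np.round(o['tool_pos'],4),'yaw',round(y,4),'tilt',np.round(m[:2,2],4),'shift',np.round(m.T@(np.array(p)-o['tool_pos'])*1e3,1),'spin',None if yaw is None else round(y-yaw,4),'F',np.round(o['contact_force'],1),'open',round(o['opening'],3),'grip',o['grasp_force'])
E
python3 - <<'E'
from h import *
d=load('t0')
go([.5263,-.302,.13],1.4787)
for u,v,z in [(313,128,.17),(230,127,.075),(289,255,.056),(378,252,.1)]: print(atz(d,u,v,z),dep(d,u,v))
c2=lambda u,v:((u+.5)/4.5+110-.5,(v+.5)/4.5+110-.5)
for u in (430,436): print(atz(d,*c2(u,318),.164))
for u in (388,403): print(atz(d,*c2(u,318),.182))
crop('t0',190,140,225,215,8,'c3')
E
```

```text
t 1.0 tcp [ 0.2112 -0.5614  0.2306] yaw 1.4793 tilt [-0.0003  0.0011] shift [287.1 290.1 100.8] spin 0.0006 F [-0.4  0.2 -0.5] open 1.002 grip 0.0
[ 0.7280238  -0.12531667  0.17      ] [ 0.72738013 -0.1251932   0.17167525]
[0.77152983 0.10399409 0.075     ] [0.77271784 0.10428652 0.07194793]
[ 0.40535141 -0.05707724  0.056     ] [ 0.40552964 -0.05710503  0.05457255]
[ 0.4034386  -0.29337507  0.1       ] [ 0.40614987 -0.29747352  0.07873132]
[0.59068082 0.15942364 0.164     ]
[0.59061564 0.15593318 0.164     ]
[0.58614588 0.18094203 0.182     ]
[0.58598248 0.17231986 0.182     ]
```

Emit:
{"op": "step_arm", "data": {"increments": [[[45,45,0],0,80],[[45,45,0],0,80],[[45,45,0],0,80],[[45,45,0],0,80],[[45,45,0],0,80],[[45,45,0],0,80],[[17,20,50],0,80],[[0,0,50],0,80],[[0,0,0],0,80]]}}

```text
time_s: 1.9
tool_pos: [0.4576, -0.3522, 0.1262]
eef_rot: [-0.009, 0.739, 0.674, -0.001]
contact_force: [-0.8, 1.0, -1.8]
opening: 0.799
grasp_force: 0.0
```

```bash
python3 - <<'E'
from h import *
go([.5263,-.302,.056],1.4787)
d=snap('wrist','w1')
E
```

```text
t 1.9 tcp [ 0.4576 -0.3522  0.1262] yaw 1.4785 tilt [-0.014  0.012] shift [55.5 64.9 69.8] spin -0.0002 F [-0.8  1.  -1.8] open 0.799 grip 0.0
```

View pics/w1.png

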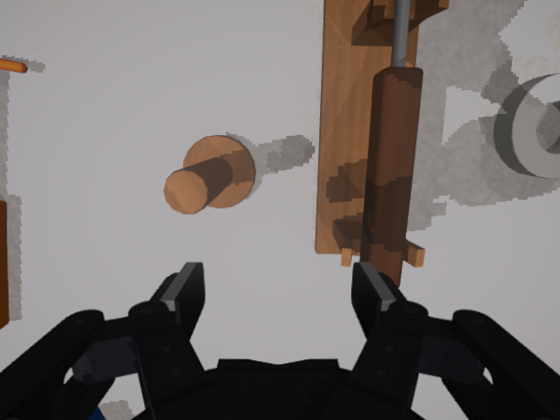

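The wrist view shows the wooden handle at (390,170), the rod going up at (400,30) and the stamp clear to the left at (200,180). The move fell short because of the rate limits, so I'll finish the approach.

Emit:
{"op": "step_arm", "data": {"increments": [[[20,25,0],0,80],[[20,25,0],0,80],[[15,15,0],0,80],[[0,0,0],0,80],[[0,0,0],0,80]]}}

```text
time_s: 2.45
tool_pos: [0.5315, -0.3091, 0.1406]
eef_rot: [0.002, 0.739, 0.673, 0.0]
contact_force: [-0.3, 0.6, -0.3]
opening: 0.794
grasp_force: 0.0
```

```bash
python3 - <<'E'
from h import *
go([.5263,-.302,.056],1.4787)
d=snap('wrist','w2')
im=d['image'].astype(int)
# handle axis: project expected hook points
E=d['extrinsics']
def proj(p):
    c=E@np.r_[p,1]; K=np.array([[d['fx'],0,d['cx']],[0,d['fy'],d['cy']],[0,0,1]])
    return cv2.projectPoints(np.array([[c[0],-c[1],-c[2]]]),np.zeros(3),np.zeros(3),K,np.array(d['D'],float))[0].ravel()
im2=d['image'][:,:,::-1].copy()
for s in (-.02,.02,.065,.1,.15):
    p=proj([.5245+.092*s,-.322+.9958*s,.088 if s<.07 else .079]); print(s,p); cv2.circle(im2,tuple(int(round(x)) for x in p),4,(0,0,255),1)
cv2.imwrite('pics/w2.png',im2)
E
```

```text
t 2.45 tcp [ 0.5315 -0.3091  0.1406] yaw 1.4778 tilt [ 0.0035 -0.003 ] shift [ 6.8 -6.1 84.5] spin -0.0009 F [-0.3  0.6 -0.3] open 0.794 grip 0.0
-0.02 [268.8639253 285.6002401]
0.02 [268.32137068 228.40334665]
0.065 [267.68109794 156.31026037]
0.1 [267.60123826  95.92249042]
0.15 [266.93665077   3.4704411 ]
```

View pics/w2.png

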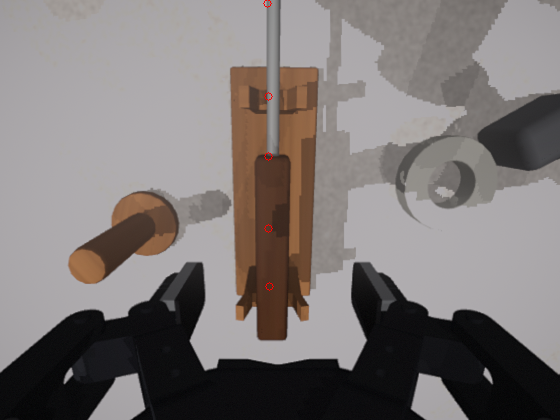

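The hook's axis is at column ~272, with the junction at row 155. The prediction is right lengthwise and about 2–3 mm off sideways. The grasp is clear, so I'll descend and close.

Emit:
{"op": "step_arm", "data": {"increments": [[[7,-4,15],0,80],[[0,0,20],0,80],[[0,0,20],0,80],[[0,0,20],0,80],[[0,0,9],0,80],[[0,0,0],0,80],[[0,0,0],0,80],[[0,0,0],0,80]]}}

```text
time_s: 3.3
tool_pos: [0.528, -0.3011, 0.0549]
eef_rot: [0.001, 0.739, 0.674, 0.0]
contact_force: [-0.2, -0.0, -0.0]
opening: 0.797
grasp_force: 0.0
```

```bash
python3 - <<'E'
from h import *
go([.528,-.302,.056],1.4787)
E
```

```text
t 3.3 tcp [ 0.528  -0.3011  0.0549] yaw 1.4784 tilt [ 0.0022 -0.0015] shift [-0.9  0.1 -1.1] spin -0.0003 F [-0.2 -0.  -0. ] open 0.797 grip 0.0
```

Emit:
{"op": "step_arm", "data": {"increments": [[[0,0,0],0,0],[[0,0,0],0,0],[[0,0,0],0,0],[[0,0,0],0,0],[[0,0,0],0,0],[[0,0,0],0,0],[[0,0,0],0,0]]}}

```text
time_s: 4.0
tool_pos: [0.5277, -0.3004, 0.0536]
eef_rot: [0.0, 0.739, 0.674, 0.0]
contact_force: [-0.7, -0.1, 3.8]
opening: 0.253
grasp_force: 58.9
```

Emit:
{"op": "step_arm", "data": {"increments": [[[0,0,-15],0,0],[[0,0,-25],0,0],[[0,0,-30],0,0],[[0,0,-30],0,0],[[0,0,-30],0,0],[[20,0,-16],0,0],[[30,8,0],0,0],[[30,8,0],0,0],[[30,8,0],0,0],[[30,5,0],0,0]]}}

```text
time_s: 5.0
tool_pos: [0.5691, -0.1613, 0.1984]
eef_rot: [-0.001, 0.739, 0.674, -0.0]
contact_force: [0.4, -0.8, -1.3]
opening: 0.249
grasp_force: 58.8
```

Emit:
{"op": "step_arm", "data": {"increments": [[[30,0,0],-0.022,0],[[30,0,0],-0.022,0],[[30,0,0],0,0],[[30,0,0],0,0],[[0,0,0],0,0],[[0,0,0],0,0],[[0,0,0],0,0]]}}

```text
time_s: 5.7
tool_pos: [0.5766, -0.0441, 0.1987]
eef_rot: [-0.0, 0.724, 0.69, -0.0]
contact_force: [-0.4, -0.6, -1.1]
opening: 0.247
grasp_force: 58.7
```

```bash
python3 - <<'E'
from h import *
go([.581,-.0378,.1996],1.5228)
d=snap('wrist','w3')
E
```

```text
t 5.7 tcp [ 0.5766 -0.0441  0.1987] yaw 1.5226 tilt [-0.0008 -0.0002] shift [ 6.5  4.1 -0.9] spin -0.0002 F [-0.4 -0.6 -1.1] open 0.247 grip 58.73610019683838
```

View pics/w3.png

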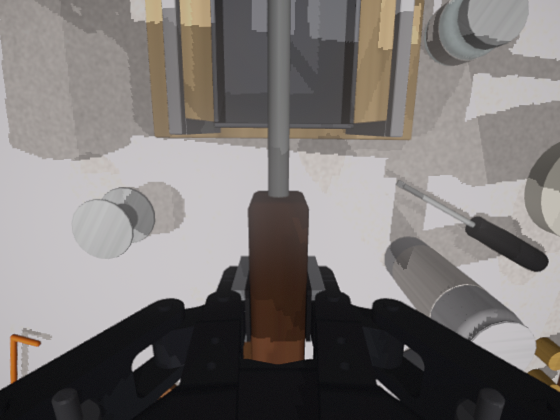

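The hook sits straight in the gripper: rod at column 279, rail ends at (176,135) and (398,135). The ring is out of frame, so I'll take the top and scene crops side by side.

```bash
python3 - <<'E'
from h import *
np.set_printoptions(precision=4,suppress=True)
d=load('w3')
for p in [(176,133),(398,133),(172,10),(403,10)]: print(atz(d,*p,.145),dep(d,*p))
for p in [(279,150),(279,30)]: print('rod',atz(d,*p,.224),dep(d,*p))
t=snap('top','t1');s=snap('scene','s1')
a=t['image'][150:200,180:250,::-1];b=s['image'][190:290,280:370,::-1]
a=cv2.resize(a,(770,550)[:2] if 0 else (560,400),interpolation=cv2.INTER_CUBIC)
b=cv2.resize(b,(360,400),interpolation=cv2.INTER_CUBIC)
a=cv2.resize(a,(434,310));
im=np.zeros((400,800,3),np.uint8);im[:310,:434]=a;im[:,440:]=b;cv2.imwrite('pics/m1.png',im)
E
```

```text
[0.5194 0.0241 0.145 ] [0.5193 0.0241 0.1447]
[0.651  0.0179 0.145 ] [0.6516 0.0178 0.1432]
[0.5249 0.09   0.145 ] [0.5244 0.0906 0.1432]
[0.6516 0.0841 0.145 ] [0.6524 0.0848 0.1428]
rod [0.58   0.0158 0.224 ] [0.58   0.0157 0.2231]
rod [0.5818 0.0547 0.224 ] [0.5818 0.055  0.2229]
```

View pics/m1.png

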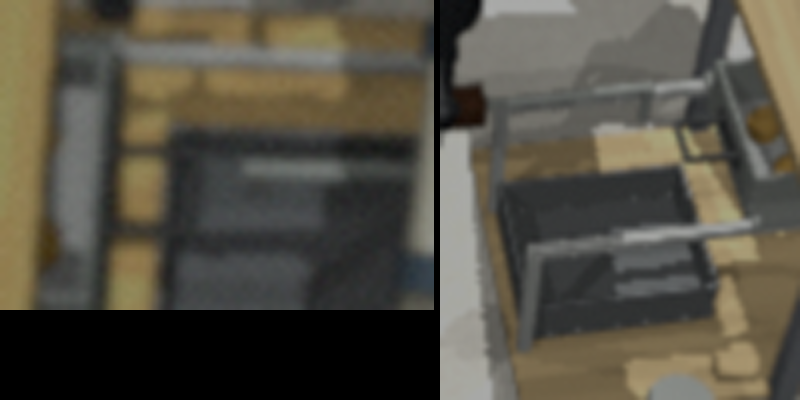

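The scene panel shows the ring's front wire running from about (678,128) to (692,160), joined to the basket front at (715,120) and (737,158). The hook's rod is at (500–650,95).

```bash
python3 - <<'E'
from h import *
np.set_printoptions(precision=4,suppress=True)
d=load('s1')
f=lambda u,v:((u-440+.5)/4+280-.5,(v+.5)/4+190-.5)
for n,p,z in [('front far',(678,128),.161),('front near',(692,160),.161),('wall far',(715,120),.161),('wall near',(737,158),.161),('walltop near corner',(758,180),.182),('walltop far corner',(722,62),.182),('hook tip',(645,124),.157)]: print(n,atz(d,*f(*p),z),dep(d,*f(*p)))
d=load('t1');g=lambda u,v:((u+.5)/6.2+180-.5,(v+.5)/6.2+150-.5)
for u,z in [(172,.161),(165,.161),(118,.182),(100,.182),(118,.15)]: print(u,z,atz(d,*g(u,190),z))
E
```

```text
front far [0.5812 0.1428 0.161 ] [0.582  0.1424 0.1621]
front near [0.6113 0.1439 0.161 ] [0.6106 0.1443 0.16  ]
wall far [0.5791 0.1718 0.161 ] [0.5816 0.1705 0.1643]
wall near [0.6157 0.1764 0.161 ] [0.6155 0.1765 0.1607]
walltop near corner [0.6519 0.176  0.182 ] [0.652  0.1759 0.1821]
walltop far corner [0.5431 0.1857 0.182 ] [0.546  0.1842 0.1855]
hook tip [0.57   0.1216 0.157 ] [ 0.4474  0.1777 -0.0041]
172 0.161 [0.5915 0.1542 0.161 ]
165 0.161 [0.5916 0.1572 0.161 ]
118 0.182 [0.5861 0.1738 0.182 ]
100 0.182 [0.5863 0.1813 0.182 ]
118 0.15 [0.595  0.1788 0.15  ]
```

The scene and depth readings agree: the front wire is at y≈0.143, so slide≈10 mm and the ring centre is about (0.592, 0.162, 0.161). The tip is now at about (0.584, 0.114, 0.189). I'll go above the ring, then down through it.

Emit:
{"op": "step_arm", "data": {"increments": [[[16,2,0],0,0],[[16,2,0],0,0],[[16,2,0],0,0],[[0,0,0],0,0],[[0,0,0],0,0],[[0,0,0],0,0]]}}

```text
time_s: 6.45
tool_pos: [0.5852, 0.0038, 0.199]
eef_rot: [0.0, 0.724, 0.69, -0.0]
contact_force: [0.0, -0.2, -1.4]
opening: 0.248
grasp_force: 58.7
```

```bash
python3 - <<'E'
from h import *
go([.5925-.0076,.162-.1583,.155],1.5226)
s=snap('scene','s2');t=snap('top','t2')
a=cv2.resize(s['image'][190:255,300:390,::-1],(800,578),interpolation=cv2.INTER_CUBIC)
cv2.imwrite('pics/m2.png',a)
E
```

```text
t 6.45 tcp [0.5852 0.0038 0.199 ] yaw 1.5231 tilt [-0.0001 -0.0003] shift [-0.1 -0.3 44. ] spin 0.0005 F [ 0.  -0.2 -1.4] open 0.248 grip 58.72937321662903
```

View pics/m2.png

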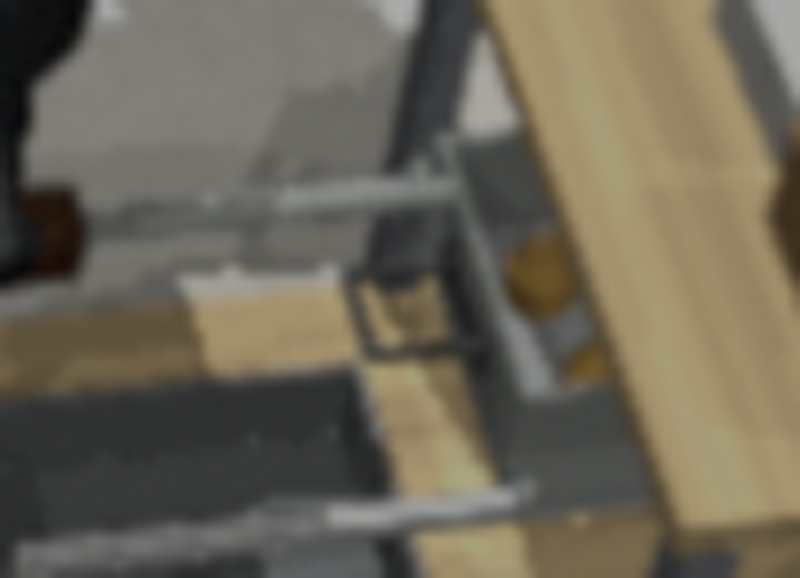

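```bash
python3 - <<'E'
from h import *
d=load('s2');E=d['extrinsics'];K=np.array([[d['fx'],0,d['cx']],[0,d['fy'],d['cy']],[0,0,1]],float)
for p in [(.5928,.1621,.185),(.5928,.1621,.224),(.592,.162,.161),(.591,.1434,.161)]:
    c=E@np.r_[p,1]; q=cv2.projectPoints(np.array([[c[0],-c[1],-c[2]]]),np.zeros(3),np.zeros(3),K,np.array(d['D'],float))[0].ravel()
    print(p,((q-[300,190]+.5)*8.889).round())
E
```

```text
(0.5928, 0.1621, 0.185) [430. 257.]
(0.5928, 0.1621, 0.224) [449. 178.]
(0.592, 0.162, 0.161) [418. 302.]
(0.591, 0.1434, 0.161) [363. 308.]
```

The picture shows the ring opening centred at about (409,312) and the bend at about (445,190). Both are offset alike from the prediction, so the tip is centred over the ring and I can descend.

Emit:
{"op": "step_arm", "data": {"increments": [[[0,0,10],0,0],[[0,0,10],0,0],[[0,0,10],0,0],[[0,0,10],0,0],[[0,0,5],0,0],[[0,0,0],0,0],[[0,0,0],0,0],[[0,0,0],0,0],[[0,0,0],0,0]]}}

```text
time_s: 7.45
tool_pos: [0.5855, 0.0038, 0.1547]
eef_rot: [0.0, 0.724, 0.69, 0.0]
contact_force: [-0.8, -1.0, -1.9]
opening: 0.248
grasp_force: 58.7
```

Emit:
{"op": "step_arm", "data": {"increments": [[[-6,0,0],0,0],[[-8,0,0],0,0],[[-10,0,0],0,0],[[-12,0,0],0,0],[[-12,0,0],0,0],[[-12,0,0],0,0],[[-12,0,0],0,0],[[-12,0,0],0,0],[[-12,0,0],0,0],[[0,0,0],0,0]]}}

```text
time_s: 8.45
tool_pos: [0.5805, -0.0946, 0.1539]
eef_rot: [0.001, 0.725, 0.689, -0.001]
contact_force: [0.1, -0.3, -0.7]
opening: 0.248
grasp_force: 58.7
```

```bash
cat >> h.py <<'E'
def cloud(d):
    z=d['z_map'];v,u=np.mgrid[0:z.shape[0],0:z.shape[1]]
    K=np.array([[d['fx'],0,d['cx']],[0,d['fy'],d['cy']],[0,0,1]],float)
    p=cv2.undistortPoints(np.stack([u.ravel(),v.ravel()],1).astype(float)[:,None],K,np.array(d['D'],float))[:,0]
    c=np.c_[p[:,0],-p[:,1],-np.ones(len(p))]*z.reshape(-1,1)
    E=np.array(d['extrinsics']);w=(c-E[:3,3])@E[:3,:3]
    return w[z.ravel()>0]
def rack(p,O=(.592,.1804),a=.048):
    ex=np.array([np.sin(a),np.cos(a)]);ey=np.array([-ex[1],ex[0]]);q=p[:,:2]-O
    return np.c_[q@ex,q@ey,p[:,2]]
E
python3 - <<'E'
from h import *
go([.58,-.15,.154],1.523)
d=snap('scene','s3');p=rack(cloud(d))
m=(p[:,2]>.172)&(p[:,2]<.19)&(abs(p[:,1])<58)&(abs(p[:,1])>.02)&(abs(p[:,1])<.06)
print(np.histogram(p[m,0],np.arange(-.2,.02,.01)))
E
```

```text
t 8.45 tcp [ 0.5805 -0.0946  0.1539] yaw 1.5201 tilt [ 0.0002 -0.0019] shift [-55.4   2.3   0. ] spin -0.0029 F [ 0.1 -0.3 -0.7] open 0.248 grip 58.700716495513916
(array([ 0,  0,  0,  0,  0,  0,  0,  0,  0,  0,  9, 44, 16, 24, 18, 18, 19,
       19, 17, 21, 16]), array([-2.00000000e-01, -1.90000000e-01, -1.80000000e-01, -1.70000000e-01,
       -1.60000000e-01, -1.50000000e-01, -1.40000000e-01, -1.30000000e-01,
       -1.20000000e-01, -1.10000000e-01, -1.00000000e-01, -9.00000000e-02,
       -8.00000000e-02, -7.00000000e-02, -6.00000000e-02, -5.00000000e-02,
       -4.00000000e-02, -3.00000000e-02, -2.00000000e-02, -1.00000000e-02,
        1.66533454e-16,  1.00000000e-02]))
```

The basket's front wall is now at rack −0.09, so it is being dragged.

Emit:
{"op": "step_arm", "data": {"increments": [[[-10,0,0],0,0],[[-12,0,0],0,0],[[-12,0,0],0,0],[[-10,0,0],0,0],[[-5,0,0],0,0],[[-3,0,0],0,0],[[-2,0,0],0,0],[[-2,0,0],0,0],[[0,0,0],0,0],[[0,0,0],0,0]]}}

```text
time_s: 9.5
tool_pos: [0.5779, -0.1481, 0.1541]
eef_rot: [0.0, 0.724, 0.69, -0.0]
contact_force: [-0.1, 0.6, -1.1]
opening: 0.252
grasp_force: 58.8
```

```bash
python3 - <<'E'
from h import *
go([.58,-.15,.154],1.523)
d=snap('scene','s4');p=rack(cloud(d))
m=(p[:,2]>.172)&(p[:,2]<.19)&(abs(p[:,1])>.02)&(abs(p[:,1])<.06)
print(np.histogram(p[m,0],np.arange(-.18,-.1,.004)))
E
```

```text
t 9.5 tcp [ 0.5779 -0.1481  0.1541] yaw 1.5228 tilt [ 0.0001 -0.0005] shift [-1.8  2.2  0.1] spin -0.0002 F [-0.1  0.6 -1.1] open 0.252 grip 58.76192092895508
(array([ 0,  0,  0,  0,  0,  0,  0,  0,  0, 31, 11,  7,  8,  8,  8,  8,  7,
        9,  4]), array([-0.18 , -0.176, -0.172, -0.168, -0.164, -0.16 , -0.156, -0.152,
       -0.148, -0.144, -0.14 , -0.136, -0.132, -0.128, -0.124, -0.12 ,
       -0.116, -0.112, -0.108, -0.104]))
```

Emit:
{"op": "step_arm", "data": {"increments": [[[-2,0,0],0,0],[[-2,0,0],0,0],[[-2,0,0],0,0],[[0,0,0],0,0]]}}

```text
time_s: 9.95
tool_pos: [0.578, -0.1492, 0.1529]
eef_rot: [-0.003, 0.722, 0.691, 0.003]
contact_force: [1.6, 16.9, -4.1]
opening: 0.248
grasp_force: 58.8
```

At the stop, with 17 N of pull. I'll ease off, centre the tip in the ring and lift out.

Emit:
{"op": "step_arm", "data": {"increments": [[[8,0,0],0,0],[[8,0,0],0,0],[[0,0,0],0,0],[[0,0,-10],0,0],[[0,0,-15],0,0],[[0,0,-20],0,0],[[0,0,-10],0,0],[[0,0,0],0,0],[[0,0,0],0,0]]}}

```text
time_s: 10.85
tool_pos: [0.5785, -0.1383, 0.2092]
eef_rot: [0.0, 0.724, 0.69, 0.0]
contact_force: [-0.1, 0.4, -1.8]
opening: 0.253
grasp_force: 59.1
```

```bash
python3 - <<'E'
from h import *
go([.5277,-.3004,.0536],1.4784)
d=snap('wrist','w4');p=cloud(d)
# rod axis above z=.17 within 40mm of tool line
q=rack(p,(.5277,-.3004),np.pi/2-readout.get_obs()['joint_pos'][0]*0-1.5228)
s=snap('scene','s5');r=rack(cloud(s))
m=(r[:,2]>.172)&(r[:,2]<.19)&(abs(r[:,1])>.02)&(abs(r[:,1])<.06)
print(np.histogram(r[m,0],np.arange(-.18,-.1,.004)))
o=readout.get_obs()['tool_pos']
for v in (30,60,100,150):
    row=d['image'][v,240:320].astype(int); 
    zz=d['z_map'][v,240:320]; k=np.where((zz>0)&(zz<zz[zz>0].min()+.006))[0]+240
    c=dep(d,k.mean(),v); print(v,k.min(),k.max(),c,c-o)
E
```

```text
t 10.85 tcp [ 0.5785 -0.1383  0.2092] yaw 1.5225 tilt [ 0.0005 -0.0002] shift [-164.3  -43.   155.6] spin 0.0441 F [-0.1  0.4 -1.8] open 0.253 grip 59.06945586204529
(array([ 0,  0,  0,  0,  0,  0,  0,  0,  0, 34, 11,  7,  8,  5,  9, 10,  6,
       10,  6]), array([-0.18 , -0.176, -0.172, -0.168, -0.164, -0.16 , -0.156, -0.152,
       -0.148, -0.144, -0.14 , -0.136, -0.132, -0.128, -0.124, -0.12 ,
       -0.116, -0.112, -0.108, -0.104]))
30 267 290 [ 0.58350962 -0.03929437  0.23365008] [0.00547932 0.09879356 0.02582963]
60 267 289 [ 0.58289286 -0.04865694  0.23402494] [0.00486256 0.08943099 0.02620449]
100 267 289 [ 0.58227608 -0.06146895  0.23380784] [0.00424577 0.07661899 0.02598739]
150 268 288 [ 0.58145811 -0.07845939  0.23383016] [0.00342781 0.05962854 0.02600971]
```

The rod is level and in line, and the basket is still out. Now the hook goes back to the cradle.

Emit:
{"op": "step_arm", "data": {"increments": [[[-20,0,0],0.022,0],[[-30,0,0],0.022,0],[[-30,-10,0],0,0],[[-30,-10,0],0,0],[[-30,-10,0],0,0],[[-20,-6,15],0,0],[[0,0,25],0,0],[[0,0,25],0,0],[[0,0,0],0,0],[[0,0,0],0,0]]}}

```text
time_s: 11.95
tool_pos: [0.5289, -0.2938, 0.1432]
eef_rot: [-0.001, 0.739, 0.674, -0.0]
contact_force: [-0.5, 0.1, -0.9]
opening: 0.25
grasp_force: 59.1
```

```bash
python3 - <<'E'
from h import *
go([.5277,-.3004,.0536],1.4784)
E
```

```text
t 11.95 tcp [ 0.5289 -0.2938  0.1432] yaw 1.4789 tilt [-0.002   0.0013] shift [-6.7 -0.4 89.6] spin 0.0005 F [-0.5  0.1 -0.9] open 0.25 grip 59.10376489162445
```

Emit:
{"op": "step_arm", "data": {"increments": [[[-6,0,15],0,0],[[0,0,20],0,0],[[0,0,20],0,0],[[0,0,14],0,0],[[0,0,8],0,0],[[0,0,6],0,0],[[0,0,4],0,0],[[0,0,2],0,0],[[0,0,0],0,0],[[0,0,0],0,0]]}}

```text
time_s: 12.95
tool_pos: [0.5291, -0.3004, 0.0557]
eef_rot: [0.0, 0.739, 0.674, 0.0]
contact_force: [0.8, 0.1, -1.5]
opening: 0.249
grasp_force: 59.1
```

```bash
python3 - <<'E'
from h import *
go([.5277,-.3004,.0536],1.4784)
E
```

```text
t 12.95 tcp [ 0.5291 -0.3004  0.0557] yaw 1.4788 tilt [ 0.0009 -0.0006] shift [-0.2 -1.4  2.1] spin 0.0004 F [ 0.8  0.1 -1.5] open 0.249 grip 59.103986620903015
```

Emit:
{"op": "step_arm", "data": {"increments": [[[0,-1,2],0,0],[[0,0,0],0,0],[[0,0,0],0,80],[[0,0,0],0,80],[[0,0,0],0,80],[[0,0,0],0,80],[[0,0,0],0,80],[[0,0,-15],0,80],[[0,0,-25],0,80],[[0,0,-25],0,80]]}}

```text
time_s: 13.95
tool_pos: [0.5277, -0.3, 0.1195]
eef_rot: [-0.0, 0.739, 0.674, -0.0]
contact_force: [0.1, 0.1, -0.6]
opening: 0.795
grasp_force: 0.0
```

Emit:
{"op": "step_arm", "data": {"increments": [[[0,0,-30],0,0],[[0,0,-30],0,0],[[0,0,-30],0,0],[[0,0,0],0,0],[[0,0,0],0,0]]}}

```text
time_s: 14.45
tool_pos: [0.5282, -0.3003, 0.21]
eef_rot: [0.001, 0.739, 0.674, 0.0]
contact_force: [0.3, -0.1, -0.5]
opening: 0.003
grasp_force: 0.0
```

```bash
python3 - <<'E'
from h import *
np.set_printoptions(precision=4,suppress=True)
go([.5277,-.3004,.2],1.4784)
d=snap('wrist','w5');p=cloud(d);q=rack(p,(.5265,-.322),.092)
m=(abs(q[:,1])<.025)&(q[:,2]>.06)&(q[:,2]<.1)
for a,b in [(-.06,-.055),(-.03,-.02),(.0,.02),(.04,.06),(.075,.085),(.115,.13),(.14,.17)]:
    k=m&(q[:,0]>a)&(q[:,0]<b); r=q[k]; 
    if len(r): t=r[r[:,2]>np.percentile(r[:,2],90)-.008]; print(a,len(r),np.median(t[:,1]),np.percentile(r[:,2],90))
print('x extent',q[m,0].min(),q[m,0].max())
t=snap('scene','s6');r=rack(cloud(t))
k=(r[:,0]>-.13)&(r[:,0]<-.03)&(r[:,1]>.075)&(r[:,1]<.16)&(r[:,2]>.13)&(r[:,2]<.2)
print('latch',k.sum(),r[k].mean(0) if k.any() else '')
for y in np.arange(.07,.15,.01):
    kk=k&(r[:,1]>y)&(r[:,1]<y+.01); print(round(y,3),kk.sum(),r[kk].mean(0) if kk.any() else '',(r[kk,0].min(),r[kk,0].max()) if kk.any() else '')
E
```

```text
t 14.45 tcp [ 0.5282 -0.3003  0.21  ] yaw 1.4788 tilt [ 0.0025 -0.0017] shift [-0.1 -0.5 10. ] spin 0.0004 F [ 0.3 -0.1 -0.5] open 0.003 grip 0.0
0.0 554 0.0006488661886176184 0.08746141247982823
0.04 646 0.0006255883423629093 0.08755880464221219
0.075 106 0.0006100307332139882 0.07824287240713937
0.115 198 0.00018939359363150647 0.07837604794709938
0.14 406 0.0005674094169821975 0.07835115718640855
x extent -0.039598528550780644 0.18223696147077426
latch 153 [-0.0826  0.0972  0.176 ]
0.07 17 [-0.0833  0.0776  0.1696] (np.float64(-0.09605345685220042), np.float64(-0.06791188183103808))
0.08 32 [-0.0828  0.0847  0.171 ] (np.float64(-0.09809954733029812), np.float64(-0.06724461629013899))
0.09 38 [-0.0822  0.0954  0.1747] (np.float64(-0.09750594512748377), np.float64(-0.06725164190460074))
0.1 36 [-0.0828  0.105   0.1792] (np.float64(-0.09758933944728385), np.float64(-0.06573948710530904))
0.11 29 [-0.0829  0.1142  0.1828] (np.float64(-0.09765558279928985), np.float64(-0.06596526871356483))
0.12 1 [-0.0683  0.122   0.1806] (np.float64(-0.06831605231172944), np.float64(-0.06831605231172944))
0.13 0  
0.14 0
```

The hook is seated: handle top at 0.0875 m, lateral offset 0.6 mm. The latch pad is at about rack (−0.0825, 0.113), z 0.184, which is world (0.475, 0.103). That matches the description.

Emit:
{"op": "step_arm", "data": {"increments": [[[30,-7,0],0,0],[[33,-8,0],0,0],[[33,-8,0],0,0],[[33,-8,0],0,0],[[33,-8,0],0,0],[[33,-8,0],0,0],[[33,-8,0],0,0],[[33,-8,0],0,0],[[33,-8,0],0,0],[[33,-8,0],0,0]]}}

```text
time_s: 15.55
tool_pos: [0.4782, 0.0341, 0.2063]
eef_rot: [-0.001, 0.739, 0.674, -0.001]
contact_force: [0.3, -0.1, 0.5]
opening: -0.002
grasp_force: 0.0
```

Emit:
{"op": "step_arm", "data": {"increments": [[[33,-6,0],0,0],[[33,-5,0],0,0],[[0,0,0],0,0],[[0,0,0],0,0],[[0,0,0],0,0]]}}

```text
time_s: 16.05
tool_pos: [0.4741, 0.0988, 0.2071]
eef_rot: [-0.0, 0.739, 0.674, -0.001]
contact_force: [-0.1, 0.5, 0.3]
opening: 0.001
grasp_force: 0.0
```

```bash
python3 - <<'E'
from h import *
go([.475,.1034,.184],1.4788)
E
```

```text
t 16.05 tcp [0.4741 0.0988 0.2071] yaw 1.4782 tilt [-0.0016 -0.0007] shift [ 4.7  0.5 23.1] spin -0.0006 F [-0.1  0.5  0.3] open 0.001 grip 0.0
```

Emit:
{"op": "step_arm", "data": {"increments": [[[4,0,10],0,0],[[0,0,8],0,0],[[0,0,5],0,0],[[0,0,5],0,0],[[0,0,5],0,0],[[0,0,5],0,0],[[0,0,5],0,0],[[0,0,4],0,0],[[0,0,0],0,0]]}}

```text
time_s: 16.95
tool_pos: [0.4747, 0.1035, 0.1602]
eef_rot: [-0.0, 0.739, 0.674, -0.0]
contact_force: [-0.8, -0.2, -0.1]
opening: 0.001
grasp_force: 0.1
```

Emit:
{"op": "step_arm", "data": {"increments": [[[0,0,2],0,0],[[0,0,2],0,0],[[0,0,2],0,0],[[0,0,0],0,0]]}}

```text
time_s: 17.35
tool_pos: [0.4754, 0.1035, 0.1571]
eef_rot: [0.001, 0.739, 0.674, 0.001]
contact_force: [-2.5, -1.6, 9.9]
opening: 0.003
grasp_force: 4.7
```

```bash
python3 - <<'E'
from h import *
np.set_printoptions(precision=4,suppress=True)
go([.475,.1034,.157],1.4788)
t=snap('scene','s7');r=rack(cloud(t))
for y in np.arange(.07,.13,.01):
    kk=(abs(r[:,0]+.0825)<.02)&(r[:,1]>y)&(r[:,1]<y+.01)&(r[:,2]>.13)&(r[:,2]<.2); print(round(y,3),kk.sum(),r[kk].mean(0) if kk.any() else '')
E
```

```text
t 17.35 tcp [0.4754 0.1035 0.1571] yaw 1.4787 tilt [0.0032 0.0002] shift [-0.1 -0.3  0.1] spin -0.0001 F [-2.5 -1.6  9.9] open 0.003 grip 4.70859291657689
0.07 16 [-0.0858  0.076   0.1639]
0.08 20 [-0.0812  0.0846  0.161 ]
0.09 36 [-0.0836  0.0962  0.1649]
0.1 43 [-0.0857  0.1047  0.1652]
0.11 11 [-0.0911  0.1142  0.1662]
0.12 0
```

Bottomed out at z 0.157 with 10 N. I'll retreat and check.

Emit:
{"op": "step_arm", "data": {"increments": [[[0,0,-10],0,0],[[0,0,-25],0,0],[[0,0,-30],0,0],[[-30,-10,-30],0,0],[[-30,-10,0],0,0],[[-30,-10,0],0,0],[[-30,-10,0],0,0],[[-30,0,0],0,0],[[-30,0,0],0,0],[[0,0,0],0,0]]}}

```text
time_s: 18.4
tool_pos: [0.4181, -0.0747, 0.2499]
eef_rot: [0.0, 0.74, 0.672, -0.0]
contact_force: [-0.6, 0.6, -0.3]
opening: 0.001
grasp_force: 0.0
```

```bash
python3 - <<'E'
from h import *
np.set_printoptions(precision=4,suppress=True)
go([.475,.1034,.157],1.4788)
t=snap('top','t3');s=snap('scene','s8')
r=rack(cloud(s))
m=(r[:,2]>.172)&(r[:,2]<.19)&(abs(r[:,1])>.02)&(abs(r[:,1])<.06)
print('front',np.percentile(r[m,0],3))
a=cv2.resize(t['image'][140:225,180:275,::-1],(447,400),interpolation=cv2.INTER_CUBIC)
b=cv2.resize(s['image'][180:300,265:370,::-1],(350,400),interpolation=cv2.INTER_CUBIC)
cv2.imwrite('pics/m3.png',cv2.convertScaleAbs(np.hstack([a,b]),alpha=1.7))
E
```

```text
t 18.4 tcp [ 0.4181 -0.0747  0.2499] yaw 1.4746 tilt [ 0.     -0.0011] shift [182.8  39.6  92.7] spin -0.0042 F [-0.6  0.6 -0.3] open 0.001 grip 0.0
front -0.14276594414396673
```

View pics/m3.png

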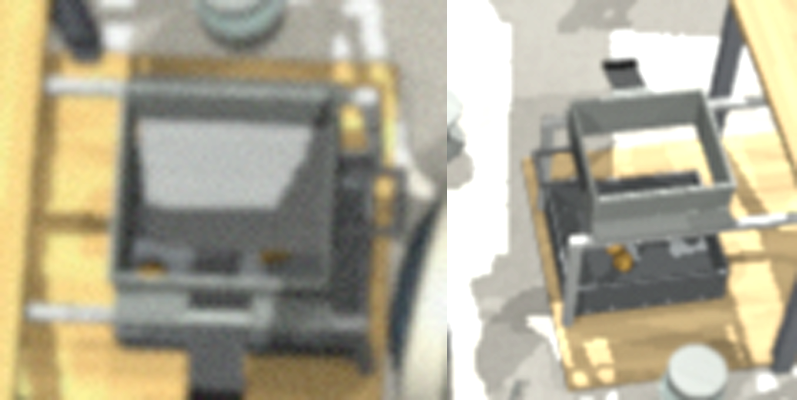

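The floor hangs open with nothing left on it (white slope at (230,165)). Brass is visible in the tray at (152,268) and (275,258), and in the scene panel at (620,255). I'll locate the brass numerically to account for all four.

```bash
python3 - <<'E'
from h import *
np.set_printoptions(precision=4,suppress=True)
s=snap('scene','s9');t=snap('top','t4')
for n,d in (('scene',s),('top',t)):
    hsv=cv2.cvtColor(d['image'],cv2.COLOR_RGB2HSV)
    m=((hsv[...,0]>8)&(hsv[...,0]<28)&(hsv[...,1]>150)).astype(np.uint8)
    k,l,st,c=cv2.connectedComponentsWithStats(m)
    for i in range(1,k):
        if st[i,4]<4: continue
        w=dep(d,*np.round(c[i])); r=rack(w[None])[0]
        if -.2<r[0]<.2 and abs(r[1])<.15: print(n,c[i],st[i,4],'rack',r)
E
```

```text
scene [317. 257.] 17 rack [-0.0983 -0.0198  0.0333]
top [143.8995 140.0745] 886 rack [ 0.118  -0.0665  0.2775]
top [125.6 130. ] 5 rack [ 0.1673 -0.0934  0.2723]
top [164.  145.5] 4 rack [ 0.0745 -0.0624  0.2476]
```

Emit:
{"op": "step_arm", "data": {"increments": [[[15,20,-20],0,0],[[20,30,-30],0,0],[[25,30,-20],0,0],[[25,30,0],0,0],[[5,10,0],0,0],[[0,0,0],0,0],[[0,0,0],0,0],[[0,0,0],0,0]]}}

```text
time_s: 19.4
tool_pos: [0.5452, 0.0061, 0.3203]
eef_rot: [0.0, 0.739, 0.674, -0.0]
contact_force: [0.5, -1.3, 0.1]
opening: 0.0
grasp_force: 0.0
```

```bash
cat > br.py <<'E'
from h import *
import sys
np.set_printoptions(precision=4,suppress=True)
go([.55,0,.3],1.4788)
d=snap('wrist',sys.argv[1]); hsv=cv2.cvtColor(d['image'],cv2.COLOR_RGB2HSV)
m=((hsv[...,0]>8)&(hsv[...,0]<30)&(hsv[...,1]>140)).astype(np.uint8)
k,l,st,c=cv2.connectedComponentsWithStats(m)
for i in range(1,k):
    if st[i,4]<15: continue
    v,u=np.argwhere(l==i)[st[i,4]//2]
    r=rack(dep(d,u,v)[None])[0]
    if abs(r[0]+.08)<.09 and abs(r[1])<.08: print(c[i],st[i,4],'rack',r,d['image'][v,u])
E
python3 br.py w6
```

```text
t 19.4 tcp [0.5452 0.0061 0.3203] yaw 1.4782 tilt [ 0.0002 -0.0003] shift [-5.6  5.3 20.3] spin -0.0006 F [ 0.5 -1.3  0.1] open 0.0 grip 0.0
[285.4797  57.5122] 123 rack [-0.0249  0.0218  0.0448] [170 137  76]
[275.0526  74.3684] 38 rack [-0.0427  0.0347  0.0393] [155 124  69]
```

```bash
python3 - <<'E'
from h import *
np.set_printoptions(precision=4,suppress=True)
for fn in ('w6','s9','t4'):
    d=load(fn);z=d['z_map'];hsv=cv2.cvtColor(d['image'],cv2.COLOR_RGB2HSV)
    ok=z.ravel()>0; r=np.full((z.size,3),9.);r[ok]=rack(cloud(d)); 
    inn=(abs(r[:,0]+.08)<.069)&(abs(r[:,1])<.054)&(r[:,2]>.014)&(r[:,2]<.07)
    inn=inn.reshape(z.shape)
    m=(inn&(hsv[...,0]>8)&(hsv[...,0]<30)&(hsv[...,1]>75)).astype(np.uint8)
    k,l,st,c=cv2.connectedComponentsWithStats(m)
    R=r.reshape(*z.shape,3)
    for i in range(1,k):
        if st[i,4]>=4: q=R[l==i]; print(fn,c[i],st[i,4],q.min(0),q.max(0))
    print(fn,'in tray px',inn.sum(), 'raised',(inn&(R[...,2]>.026)).sum())
E
```

```text
w6 [282.5837  71.0362] 663 [-0.0604  0.0093  0.0141] [-0.0134  0.0452  0.0452]
w6 [302.7143 113.5714] 7 [-0.0937  0.0021  0.0282] [-0.0885  0.0033  0.0346]
w6 [279.902  126.4281] 306 [-0.1176  0.0216  0.015 ] [-0.0925  0.0441  0.0432]
w6 in tray px 5287 raised 2180
s9 [316.8205 257.0513] 39 [-0.1074 -0.0299  0.0246] [-0.0882 -0.0015  0.0357]
s9 in tray px 539 raised 188
t4 [237.5833 193.9167] 12 [-0.1018 -0.0009  0.02  ] [-0.0898  0.0034  0.0367]
t4 [211.7778 196.5556] 9 [-0.0292  0.0116  0.0366] [-0.018   0.0173  0.0484]
t4 in tray px 538 raised 238
```

All four are in the tray: one at rack (−0.105, 0.033), one at (−0.095, −0.012), and two side by side spanning (−0.060…−0.013, 0.01…0.045). All tops are below 0.05 m. The basket is out and the hook seated, so I'm handing in.

```bash
python3 -c "
from h import *
print(arm.close_job())"
```

```text
the job is handed in; nothing more can be done
None
```

I've handed the job in (no verdict came back): the basket is out at the stop with its floor open, all four fittings are in the catch tray by the camera readings, and the hook is back in its cradle.

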